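# Load the trunking saddle rack

### The arm

A 7-joint arm with a two-finger parallel gripper is mounted at the origin on the work surface. World frame = base frame: x ahead of the robot, y to its left, z up, the work surface at z = 0. Lengths are in m, angles in rad, forces in N, time in s.
With the tool pointing down it reaches from about 0.425 to 1.025 m from the base axis. Payload 9.4 kg.
Tool frame: the origin (TCP) lies midway between the tips of the shut fingers; the grasp point (between the pads) lies 19 mm behind it; z points along the fingers, y is the line along which they close (so a half turn about z gives the same grasp; the last joint's range is limited). The gripper opens to 85 mm and grips with 20 to 120 N. Pads are 22 mm wide; open, the fingers measure 114 mm over their backs; the gripper's body (76 mm by 85 mm) begins 54 mm behind the grasp point. The pads swing forward as they close: fully open they stand 13 mm farther back than shut.
Start: joints at [-1.42, 0.599, -0.003, 1.599, 0.002, 0.943, -0.08], TCP at [0.164, 0.706, 0.231] pointing down, gripper open.
Joint ranges: [-2.57, 2.57], [-0.35, 1.97], [-1.29, 1.29], [0.11, 2.56], [-1.05, 4.19], [0.11, 1.86], [-2.63, 2.63]. Speed limits (rad/s): [2.22, 2.22, 3.01, 3.01, 3.14, 3.14, 3.14].

### API

Orientations are given as [roll, pitch, yaw] about the fixed x, y, z axes, in that order (R = Rz(yaw) Ry(pitch) Rx(roll)).
In Python, from cell import ctrl, hand, kin, readout, camera, camera_model, ticket, models gives the robot as it stands. Calls block until the motion is done:
- ctrl.move_ptp(position, orientation): joint-space move of the TCP to a pose.
- ctrl.line_to(position, rot=None, max_speed=0.15, until_force=None): straight line of the TCP; rot=None keeps the orientation; max_speed is the mean speed in m/s. With until_force (N) it stops when the force on the tool has changed by that much, and returns True; else False.
- ctrl.move_j(angles): joint-space move.
- hand.open_jaws() and hand.clamp(f_grip=None): open the fingers fully, or close them until they stop; f_grip is the grip in N (None keeps the last).
- ctrl.pause(seconds).
- kin.solve_ik(position, orientation): joint angles nearest the present ones, or None.
- readout.get_obs(): the state.
- camera(name): name is "scene" or "top" or "wrist"; returns the picture (480x640x3 uint8, red, green, blue); there is no depth.
- camera_model(name): a dict with "fx", "fy", "cx", "cy" (pixels), "D" ([k1, k2, p1, p2, k3] as OpenCV has them; the pictures are not rectified), "world_from_camera" (4x4, takes a point from camera to world coordinates); the wrist camera has in their place "tool_from_camera" (4x4, takes a point from camera to tool coordinates, whose origin is the TCP and whose axes are the flange's). Camera axes: x right, y down, z forward; pixel columns grow to the right and rows downward; lengths in m; the calibration is good to about 2 mm. A picture is of the moment at which its call begins: read the wrist's pose just before it. camera_model takes no time and is no camera call.
A pose or a line that the arm cannot do raises ctrl.Unreachable and nothing moves.
- ticket.close_job(): hands the job in; it is judged then, once.
Trained networks look in the newest picture that a camera, given by its name, has taken for a name from the list of things; names that differ only in an ending like _2 or _b are one class to them, and where a whole thing is asked for, a point or a joint stands for the part that bears it (a point fixed in the world has none). Each returns a list of dicts, best first, with "conf" (0 to 1); they miss things now and then, are a little off and sometimes report something else, mostly with a low value. They report only what shows in the picture. A call takes as long as a camera call. They do not tell look-alikes from the thing itself.
- models.silhouettes(camera, name): "pixels" (480x640 bool, what is visible of it) and "point" ([row, column] in pixels, amid what is visible of it).
The state is a dict: "clock": time; "qpos": joint angles; "qvel": joint speeds; "tau": joint torques, N m; "tcp_pos": TCP position; "tool_rot": TCP orientation; "contact_force": force on the tool from outside, world axes, zero at the start; "ft_torque": the same for the moment, N m; "finger_gap": finger opening in m; "grasp_force": force on a finger pad.
Only numpy, scipy, OpenCV 4.12 (cv2) and the standard library are available. Lean on these libraries where they do the work, as an engineer would, in place of code of your own. Each camera call takes 0.05 s, during which the arm holds its last target. There are 200 camera calls.

### The job

Make the saddle rack ready for drilling: swing its hold-down arm right back until it is about parallel with the guide bar, then slide each collar along the bar to its own mark and leave it lined up there. After that lay every length of white trunking on the bench across both saddles, one to a notch, down in the notches and about centred in the rack. Last, swing the arm back over the trunking and leave it square across, pointing straight at the bar; leave the flask, drill and screwdriver alone.

Things in the scene. Friction and masses are not known exactly. Their poses are not given: they have to be found in the camera images.
- rack: saddle rack fixed to the bench: dark steel base plate 335 x 370 x 12 mm. Origin at bench level under the rack; x points away from the robot, y along the guide bar (robot's left), z up. Steel guide bar, 16 mm, along y at x = -90 mm, 48 mm above the bench, between end blocks at y = +/-178 mm (70 mm high). Two collars slide on it, each carrying a saddle beam over the plate
- saddles (a point): point midway along the rack (rack y = 0) at rack x = 30 mm, level with the beams' tops (60 mm above the bench). Each beam is 24 mm wide (along y), from rack x = -115 to 147 mm; ridges 16 mm wide and 14 mm high on it leave four notches 34 mm wide, centred at rack x = -45, 5, 55 and 105 mm. Between the beams there is nothing above the 12 mm plate
- collar_left (a joint): slide of the left collar (rack +y side) along the guide bar, m; grows towards the rack's +y; travel -0.06 to 0.06; at 0 the lug stands at rack y = +0.105. Drag about 4 N, stays where it is left
- collar_left_lug (a point): grip point of the left collar: the middle of its upright black lug, which measures 26 mm along rack x, 24 mm along rack y, and reaches from 58 to 102 mm above the bench. This point is 85 mm above the bench, 17 mm below the lug's top. The lug sits over the bar, on the robot's side; a black index line lies in its middle plane
- mark_left_tip (a point): tip of the left mark: a thin upright steel fin (3 mm thick, 40 mm above the bench) on a small brass clip set on the scale at the rack's robot-side edge, 55 mm from the bar. The collar is at its mark when its lug's middle and the fin have the same rack y
- collar_right (a joint): slide of the right collar (rack -y side) along the guide bar, m; grows towards the rack's +y; travel -0.06 to 0.06; at 0 the lug stands at rack y = -0.105. Drag about 4 N, stays where it is left
- collar_right_lug (a point): grip point of the right collar: the middle of its upright black lug, which measures 26 mm along rack x, 24 mm along rack y, and reaches from 58 to 102 mm above the bench. This point is 85 mm above the bench, 17 mm below the lug's top. The lug sits over the bar, on the robot's side; a black index line lies in its middle plane
- mark_right_tip (a point): tip of the right mark: a thin upright steel fin (3 mm thick, 40 mm above the bench) on a small brass clip set on the scale at the rack's robot-side edge, 55 mm from the bar. The collar is at its mark when its lug's middle and the fin have the same rack y
- hold_arm (a joint): angle of the hold-down arm, rad: a flat steel bar 225 x 20 mm that turns level about an upright pivot at the rack's far edge. 0: square across the saddles, pointing straight at the guide bar (rack -x); 1.57: swung back parallel with the bar, pointing to rack +y. Stops at -0.35 and 1.65, none at 0. Needs about 1.5 N at the knob and stays where it is left
- hold_knob (a point): middle of the upright round black knob on the hold-down arm, 26 mm in diameter, from 114 to 164 mm above the bench; this point is 143 mm above the bench and 150 mm from the pivot's axis
- pivot_axis (a point): the arm's pivot axis, at rack x = 172 mm, y = 0; 108 mm above the bench; does not move with the arm. The arm's underside is 98 mm and its top 114 mm above the bench, so it passes over seated trunking (top 84 mm)
- trunk1: length of white square plastic trunking, 200 x 24 x 24 mm, 0.14 kg or so; origin in the middle of its underside as it first lies, x along its length. It may be absent
- trunk1_mid (a point): centre of trunking length trunk1 (the middle of the solid); lying in a notch it is 72 mm above the bench
- trunk2: length of white square plastic trunking, 200 x 24 x 24 mm, 0.14 kg or so; origin in the middle of its underside as it first lies, x along its length. It may be absent
- trunk2_mid (a point): centre of trunking length trunk2 (the middle of the solid); lying in a notch it is 72 mm above the bench
- trunk3: length of white square plastic trunking, 200 x 24 x 24 mm, 0.14 kg or so; origin in the middle of its underside as it first lies, x along its length. It may be absent
- trunk3_mid (a point): centre of trunking length trunk3 (the middle of the solid); lying in a notch it is 72 mm above the bench
- trunk4: length of white square plastic trunking, 200 x 24 x 24 mm, 0.14 kg or so; origin in the middle of its underside as it first lies, x along its length. It may be absent
- trunk4_mid (a point): centre of trunking length trunk4 (the middle of the solid); lying in a notch it is 72 mm above the bench
- flask: black drinks flask, 68 mm across, 210 mm tall, standing; not to be disturbed; origin in the middle of its underside
- drill: cordless drill standing on its battery, 210 mm tall; not to be disturbed; origin in the middle of its underside
- screwdriver: screwdriver, 180 mm, lying on the bench; not to be disturbed; origin at its underside (its grip end towards -x)
There are look-alikes about, which are no part of the job. What is shaped like the trunk1 but pink is not meant.

How it is judged:
On the way, in this order (a step that is already met when the one before it is completed fails the run):
1. the hold-down arm is swung back, about parallel with the bar (value of joint hold_arm above 1.3 rad), for 0.2 s.
2. both collars stand at their marks, with the arm still back (y of collar_left_lug in the frame of mark_left_tip between -0.006 and 0.006 m and y of collar_right_lug in the frame of mark_right_tip between -0.006 and 0.006 m and value of joint hold_arm above 1.1 rad), for 0.3 s.
3. every length of trunking lies in the notches of both saddles, with the arm still back (z of trunk1_mid in the frame of rack between 0.066 and 0.078 m and y of trunk1_mid in the frame of rack between -0.035 and 0.035 m and x of trunk1_mid in the frame of rack between -0.06 and 0.13 m and angle between the x axis of each of trunk1, trunk2, trunk3, trunk4 and the y axis of rack, either way round below 0.12 rad and linear speed of each of trunk1, trunk2, trunk3, trunk4 below 0.02 m/s and z of trunk2_mid in the frame of rack between 0.066 and 0.078 m and y of trunk2_mid in the frame of rack between -0.035 and 0.035 m and x of trunk2_mid in the frame of rack between -0.06 and 0.13 m and z of trunk3_mid in the frame of rack between 0.066 and 0.078 m and y of trunk3_mid in the frame of rack between -0.035 and 0.035 m and x of trunk3_mid in the frame of rack between -0.06 and 0.13 m and z of trunk4_mid in the frame of rack between 0.066 and 0.078 m and y of trunk4_mid in the frame of rack between -0.035 and 0.035 m and x of trunk4_mid in the frame of rack between -0.06 and 0.13 m and value of joint hold_arm above 1.1 rad), for 0.3 s.
4. the hold-down arm is square across the trunking (value of joint hold_arm between -0.1 and 0.1 rad), for 0.3 s.
At the end, for the whole second after the job is handed in: Both collars within 6 mm of their marks; every length present lying level down in the notches of both saddles, its middle within 35 mm of the rack's centre line (rack y = 0), along the bar to 0.12 rad, at rest; the hold-down arm within 0.1 rad of square across (0) (all of step 4 and y of collar_left_lug in the frame of mark_left_tip between -0.006 and 0.006 m and y of collar_right_lug in the frame of mark_right_tip between -0.006 and 0.006 m and z of trunk1_mid in the frame of rack between 0.066 and 0.078 m and y of trunk1_mid in the frame of rack between -0.035 and 0.035 m and x of trunk1_mid in the frame of rack between -0.06 and 0.13 m and angle between the x axis of each of trunk1, trunk2, trunk3, trunk4 and the y axis of rack, either way round below 0.12 rad and linear speed of each of trunk1, trunk2, trunk3, trunk4 below 0.02 m/s and z of trunk2_mid in the frame of rack between 0.066 and 0.078 m and y of trunk2_mid in the frame of rack between -0.035 and 0.035 m and x of trunk2_mid in the frame of rack between -0.06 and 0.13 m and z of trunk3_mid in the frame of rack between 0.066 and 0.078 m and y of trunk3_mid in the frame of rack between -0.035 and 0.035 m and x of trunk3_mid in the frame of rack between -0.06 and 0.13 m and z of trunk4_mid in the frame of rack between 0.066 and 0.078 m and y of trunk4_mid in the frame of rack between -0.035 and 0.035 m and x of trunk4_mid in the frame of rack between -0.06 and 0.13 m); the robot touches nothing.
It fails at once if the flask is moved more than 40 mm (distance of flask from where it was at the start of the episode above 0.04 m).
It fails at once if the drill is moved more than 40 mm (distance of drill from where it was at the start of the episode above 0.04 m).
It fails at once if the screwdriver is moved more than 40 mm (distance of screwdriver from where it was at the start of the episode above 0.04 m).
Of trunk1, trunk2, trunk3, trunk4 only 2 to 4 are there at a start; the rules pass over those that are not, and their reading is None.
At some moment in a run one of trunk1, trunk2, trunk3, trunk4 may be knocked a few centimetres aside while the robot is not near it.
Once in a run the grip may slacken for a moment while it holds something.
It also fails if it takes over 210 s, if anything falls off the work surface, if the arm or the gripper's body presses on something with over 40 N, if the wrist force passes 120 N, or if a joint passes its speed limit or range.

## Working session

There is one attempt and no reset: what is moved stays moved. The work goes in short steps, each a Python script; the robot and the scene stay as the last script left them, time stands still between calls to the robot, and variables do not carry over. Pictures are saved under pics/ and viewed, at most 14 in all, crops included, and the job is handed in when it is done.

```bash
ls; mkdir -p pics
python3 - <<'E'
from cell import *
import cv2,numpy as np
o=readout.get_obs();print(o['clock'],o['tcp_pos'],o['tool_rot'],o['finger_gap'])
for n in("scene","top"):
    im=camera(n);cv2.imwrite(f'pics/{n}0.png',im[:,:,::-1]);m=camera_model(n);print(n,m['fx'],m['cx'],m['cy'],m['D'],np.round(m['world_from_camera'],3).tolist())
print(camera_model('wrist'))
E
```

```text
pics
0.0 [0.16365523 0.70578889 0.23041885] [-3.14002367e+00  1.60922769e-04  2.91378283e+00] 0.0853885127470812
scene 474.35954738760245 318.19599292984856 238.09066919661544 [-0.08059113  0.          0.          0.          0.        ] [[-0.518, 0.696, -0.497, 1.323], [0.855, 0.417, -0.308, 0.528], [-0.007, -0.585, -0.811, 1.345], [0.0, 0.0, 0.0, 1.0]]
top 513.334897345949 317.0677496065761 242.08397410884044 [-0.0392451  0.         0.         0.         0.       ] [[0.025, -0.995, 0.094, 0.438], [-0.999, -0.026, -0.018, 0.074], [0.02, -0.093, -0.995, 1.383], [0.0, 0.0, 0.0, 1.0]]
{'fx': 361.9789153801601, 'fy': 361.9789153801601, 'cx': 322.5999001128116, 'cy': 237.84733891759237, 'D': array([-0.01314295,  0.        ,  0.        ,  0.        ,  0.        ]), 'tool_from_camera': array([[ 3.36015558e-04, -9.65346737e-01, -2.60970428e-01,
         6.58895577e-02],
       [ 9.99999569e-01,  5.50148156e-04, -7.47472869e-04,
         1.34566059e-03],
       [ 8.65142895e-04, -2.60970064e-01,  9.65346506e-01,
        -1.44169195e-01],
       [ 0.00000000e+00,  0.00000000e+00,  0.00000000e+00,
         1.00000000e+00]])}
```

View pics/scene0.png

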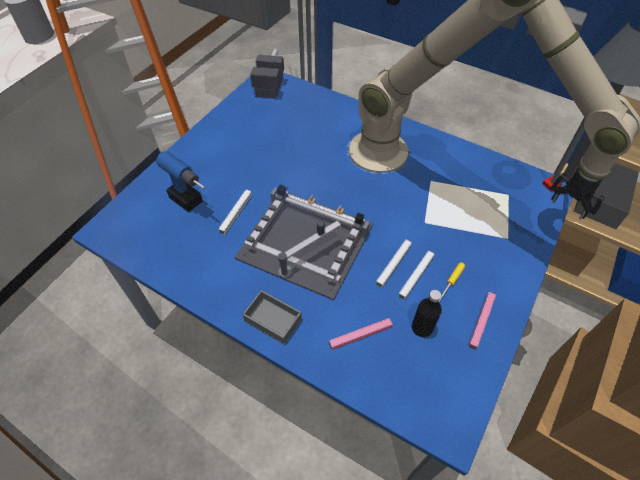

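View pics/top0.png

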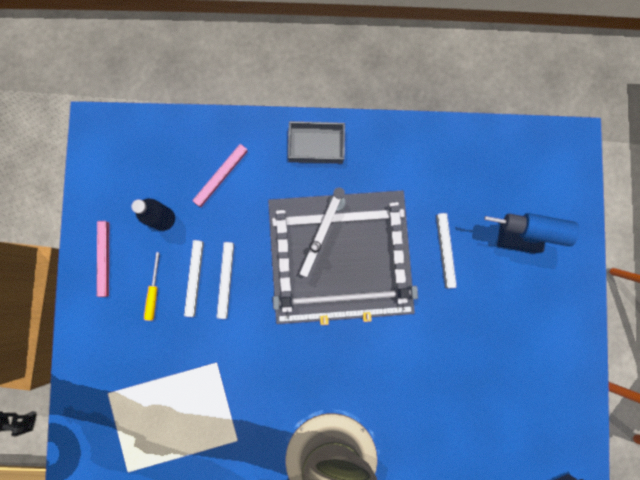

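Three white lengths are visible: top px (193,278), (225,280) and (446,250). The look-alikes are the pink lengths at (219,175) and (101,258) and the white paper at (172,418). The rack is at (341,257), with the arm's pivot at (338,195), its knob at (315,246) and the marks at (324,320) and (366,316). Next is a close look at the rack from the wrist camera.

```bash
cat > h.py <<'E'
from cell import *
import cv2,numpy as np
from scipy.spatial.transform import Rotation as Ro
from scipy.optimize import least_squares
def cam(n):
    m=camera_model(n);K=np.array([[m['fx'],0,m['cx']],[0,m['fy'],m['cy']],[0,0,1.]])
    if n=='wrist':
        o=readout.get_obs();T=np.eye(4);T[:3,:3]=Ro.from_euler('xyz',o['tool_rot']).as_matrix();T[:3,3]=o['tcp_pos'];W=T@m['tool_from_camera']
    else: W=m['world_from_camera']
    return K,np.array(m['D'],float),np.array(W)
def shoot(n,f=None):
    c=cam(n);im=camera(n)
    if f: cv2.imwrite(f'pics/{f}.png',im[:,:,::-1]); np.savez(f'pics/{f}.npz',K=c[0],D=c[1],W=c[2])
    return im,c
def load(f): d=np.load(f'pics/{f}.npz');return d['K'],d['D'],d['W']
def back(c,px,z):
    K,D,W=c;u=cv2.undistortPoints(np.array(px,float).reshape(-1,1,2),K,D).reshape(-1,2)
    d=np.c_[u,np.ones(len(u))]@W[:3,:3].T;s=(np.atleast_1d(z)-W[2,3])/d[:,2];return W[:3,3]+d*s[:,None]
def proj(c,P):
    K,D,W=c;V=np.linalg.inv(W);r=cv2.Rodrigues(V[:3,:3])[0]
    return cv2.projectPoints(np.array(P,float).reshape(-1,1,3),r,V[:3,3],K,D)[0].reshape(-1,2)
def rot(yaw): return [np.pi,0,yaw]
def obs(): 
    o=readout.get_obs();print('t %.1f'%o['clock'],np.round(o['tcp_pos'],4),np.round(o['tool_rot'],3),'gap %.4f'%o['finger_gap'],'F',np.round(o['contact_force'],1),'g %.1f'%o['grasp_force'],'q',np.round(o['qpos'],2));return o
E
python3 - <<'E'
from h import *
c=cam('top')
for p,z in [((338,195),.12),((315,246),.164),((193,278),.024),((225,280),.024),((446,250),.024),((341,257),.012),((324,320),.04),((366,316),.04)]: print(p,np.round(back(c,p,z),3))
b=back(c,(341,262),.05)[0]
for y in (0,np.pi,np.pi/2,-np.pi/2): print(y,kin.solve_ik([b[0]-.04,b[1],.42],rot(y)),kin.solve_ik([b[0],b[1],.15],rot(y)))
ctrl.move_ptp([b[0]-.01,b[1],.36],rot(0))
obs();shoot('wrist','w1')
E
```

```text
(338, 195) [[0.676 0.003 0.12 ]]
(315, 246) [[0.543 0.058 0.164]]
(193, 278) [[0.462 0.375 0.024]]
(225, 280) [[0.459 0.291 0.024]]
(446, 250) [[ 0.554 -0.295  0.024]]
(341, 257) [[ 0.529 -0.015  0.012]]
(324, 320) [[0.362 0.028 0.04 ]]
(366, 316) [[ 0.375 -0.081  0.04 ]]
0 [-1.07525042  0.16445097  1.17460407  1.92896953 -0.16594336  1.15381497
 -1.40857417] [-0.51156027  0.54114404  0.62128042  2.18250762 -0.57650511  0.58243916
 -1.03458211]
3.141592653589793 [-0.56382816  0.09756471  0.52971217  1.91140602 -0.05403579  1.14647304
  1.55686894] [-0.07493681  0.46752127 -0.01514013  2.15623305  0.01378212  0.51792529
  1.47036913]
1.5707963267948966 [-0.76623269  0.10653033  0.76584307  1.9195634  -0.08096689  1.14633548
  0.03017551] [-0.31622516  0.48686059  0.32473688  2.17118057 -0.30225011  0.52530085
  0.23646272]
-1.5707963267948966 None [-0.76070332  0.74595965  1.11029829  2.19519565 -0.96677481  0.83111603
 -2.15188689]
t 2.9 [ 0.5034 -0.0119  0.3598] [3.141e+00 0.000e+00 2.000e-03] gap 0.0853 F [ 0.1 -0.4  1.2] g 0.0 q [-0.94  0.34  1.16  1.97 -0.35  1.06 -1.19]
```

View pics/w1.png

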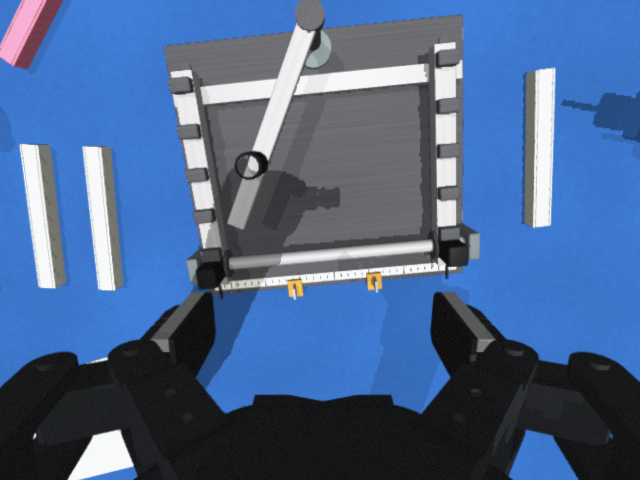

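Run:
```python
from h import *
c=load('w1')
rid=[(.130,181,85,0),(.08,189,131,0),(.03,196,175,0),(-.02,204,215,0),(.130,446,57,1),(.08,448,104,1),(.03,448,150,1),(-.02,450,193,1)]
def P(p,q): x,y,t=p[:3];q=np.array(q);return np.c_[x+np.cos(t)*q[:,0]-np.sin(t)*q[:,1],y+np.sin(t)*q[:,0]+np.cos(t)*q[:,1],q[:,2]]
def f(p):
    q=[(r[0],p[3+r[3]],.074) for r in rid]+[(p[5],.185,.012),(p[5],-.185,.012)]
    return (proj(c,P(p,q))-np.array([r[1:3] for r in rid]+[(165,46),(463,15)])).ravel()
s=least_squares(f,[.51,-.01,.05,.14,-.14,.18]);print(np.round(s.x,4),np.round(s.fun.reshape(-1,2),1).tolist())
p=s.x;np.save('rack.npy',p[:3])
print('chk pivot,bar ends,lug tops',np.round(proj(c,P(p,[(.172,0,.12),(-.09,.17,.056),(-.09,-.17,.056),(-.09,p[3],.102),(-.09,p[4],.102)]))).tolist())
t=p[2];R=np.array([[np.cos(t),np.sin(t)],[-np.sin(t),np.cos(t)]])
for n,px,z in [('knob',(248,165),.164),('knobbase',(254,164),.15),('tip',(238,222),.114),('mL',(295,287),.02),('mR',(374,281),.02)]:
    b=back(c,px,z)[0];print(n,np.round(b,4),np.round(R@(b[:2]-p[:2]),4))
im=cv2.imread('pics/w1.png');cv2.imwrite('pics/w1c.png',cv2.resize(im[225:305,180:480],None,fx=2.6,fy=2.6,interpolation=cv2.INTER_CUBIC))
```

```text
[ 0.5152 -0.0166  0.0981  0.1515 -0.1434  0.1858] [[-0.7, -0.9], [-0.3, -0.2], [0.7, -0.2], [0.3, 1.3], [1.3, -0.7], [-0.2, 0.6], [0.2, 0.1], [-1.5, 0.0], [-1.0, 0.6], [1.0, -0.4]]
chk pivot,bar ends,lug tops [[311.0, 13.0], [204.0, 267.0], [465.0, 243.0], [208.0, 279.0], [457.0, 256.0]]
knob [0.5474 0.058  0.164 ] [0.0393 0.0712]
knobbase [0.5474 0.055  0.15  ] [0.0391 0.0682]
tip [0.4824 0.0822 0.114 ] [-0.023   0.1016]
mL [0.3661 0.0282 0.02  ] [-0.1441  0.0593]
mR [ 0.3754 -0.085   0.02  ] [-0.1458 -0.0543]
```

View pics/w1c.png

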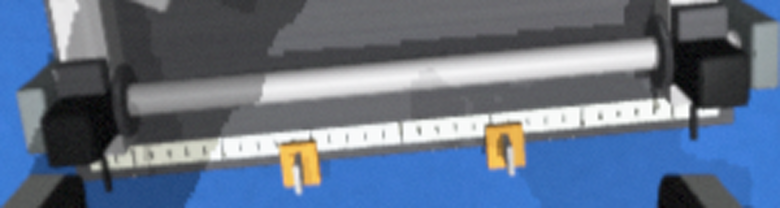

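```bash
cat >> h.py <<'E'
RK=np.load('rack.npy')
def w(x,y,z): t=RK[2];return [RK[0]+np.cos(t)*x-np.sin(t)*y,RK[1]+np.sin(t)*x+np.cos(t)*y,z]
def inv(P): 
    t=RK[2];d=np.atleast_2d(P)[:,:2]-RK[:2];return np.c_[d@[np.cos(t),np.sin(t)],d@[-np.sin(t),np.cos(t)]]
def kn(a,z): return w(.172-.15*np.cos(a),.15*np.sin(a),z)
def swing(a0,a1,n=7,z=.129):
    for a in np.linspace(a0,a1,n+1)[1:]: ctrl.line_to(kn(a,z),rot(np.pi-a+RK[2]),max_speed=.12)
E
python3 - <<'E'
from h import *
a=.49
ctrl.move_ptp(kn(a,.24),rot(np.pi-a+RK[2]))
ctrl.line_to(kn(a,.129),until_force=8); obs()
hand.clamp(f_grip=30); obs()
swing(a,1.56); obs()
hand.open_jaws(); ctrl.line_to(kn(1.56,.25)); 
p=w(0,-.02,.36);ctrl.move_ptp(p,rot(np.pi/2));obs();shoot('wrist','w2')
E
```

```text
t 5.9 [0.5482 0.0575 0.1296] [3.141e+00 1.000e-03 2.750e+00] gap 0.0856 F [1.  0.6 0.1] g 0.0 q [-0.35  0.54  0.2   2.1  -0.21  0.52  1.19]
t 6.5 [0.5478 0.0575 0.1294] [3.141 0.    2.75 ] gap 0.0254 F [-1.2  1.   6. ] g 29.4 q [-0.35  0.54  0.2   2.1  -0.21  0.52  1.19]
t 8.8 [0.6704 0.1491 0.1294] [3.141 0.    1.684] gap 0.0255 F [-1.6  1.6  9.2] g 30.1 q [-0.63  0.73  0.54  1.8  -0.52  0.76  0.3 ]
t 11.4 [ 0.518  -0.0351  0.3595] [-3.141  0.     1.573] gap 0.0855 F [-0.5  0.4  0. ] g 0.0 q [-0.66  0.27  0.81  1.93 -0.22  1.03  0.24]
```

View pics/w2.png

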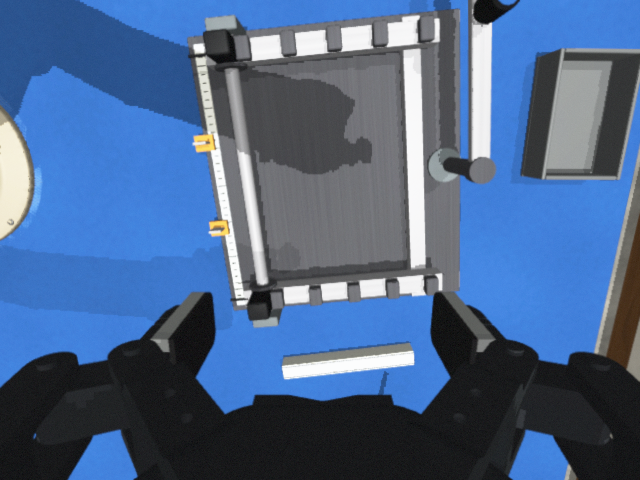

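The arm is back at about 1.56 rad, pointing at top right. The marks show at px (203,143) and (218,228). Next: a close look at the fins.

Run:
```python
from h import *
ctrl.move_ptp(w(-.08,0,.2),rot(np.pi+RK[2]));obs()
im,c=shoot('wrist','w3')
for n,y in(('mL',.059),('mR',-.054)): print(n,proj(c,[w(-.145,y,.04),w(-.145,y,.012)]).round(1).tolist())
cv2.imwrite('pics/w3c.png',cv2.resize(im[60:310,170:470,::-1],None,fx=2.4,fy=2.4,interpolation=cv2.INTER_CUBIC))
```

```text
t 12.9 [ 0.4362 -0.0243  0.2   ] [-3.141  0.    -3.044] gap 0.0853 F [ 0.5 -0.1 -0.5] g 0.0 q [-0.33  0.32  0.34  2.28 -0.19  0.56  1.82]
mL [[393.9, 140.0], [387.9, 140.0]]
mR [[254.8, 140.1], [260.5, 140.1]]
```

View pics/w3c.png

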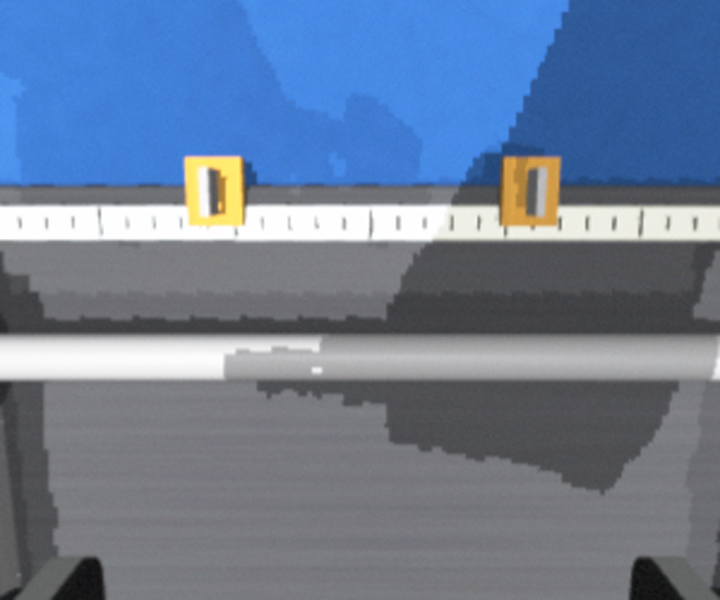

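Run:
```python
from h import *
r=rot(np.pi+RK[2])
for y0,y1 in((.1515,.0604),(-.1434,-.0538)):
    ctrl.move_ptp(w(-.09,y0,.19),r)
    print(ctrl.line_to(w(-.09,y0,.081),until_force=10))
    hand.clamp(f_grip=40);obs()
    ctrl.line_to(w(-.09,y1,.081),max_speed=.06);obs()
    hand.open_jaws();ctrl.line_to(w(-.09,y1,.19))
ctrl.move_ptp(w(-.08,0,.22),r);obs()
im,c=shoot('wrist','w4')
for n,y in(('mL',.0604),('mR',-.0538)): print(n,proj(c,[w(-.145,y,.04),w(-.145,y,.012),w(-.09,y,.102)]).round(1).tolist())
cv2.imwrite('pics/w4c.png',cv2.resize(im[60:310,170:470,::-1],None,fx=2.4,fy=2.4,interpolation=cv2.INTER_CUBIC))
```

```text
False
t 15.1 [0.4109 0.1256 0.0814] [ 3.141e+00  1.000e-03 -3.043e+00] gap 0.0231 F [-1.3  1.6  7.2] g 40.6 q [-0.53  0.54  0.14  2.39 -0.34  0.22  1.59]
t 16.7 [0.4197 0.0351 0.0814] [ 3.141  0.    -3.043] gap 0.0233 F [-0.8  1.7  8.5] g 41.8 q [-0.29  0.54  0.11  2.41 -0.27  0.2   1.73]
False
t 20.5 [ 0.4399 -0.1684  0.0815] [-3.141e+00  1.000e-03 -3.044e+00] gap 0.0231 F [-1.1  0.1  6.2] g 40.7 q [ 0.14  0.56  0.14  2.3  -0.27  0.29  2.2 ]
t 22.2 [ 0.4313 -0.0796  0.0815] [-3.141e+00  1.000e-03 -3.044e+00] gap 0.0232 F [-0.7 -2.5  7.6] g 40.7 q [-0.05  0.55  0.15  2.38 -0.34  0.23  2.07]
t 24.0 [ 0.4356 -0.0235  0.2195] [-3.142e+00 -1.000e-03 -3.041e+00] gap 0.0853 F [-0.5 -0.2  0.5] g 0.0 q [-0.36  0.29  0.37  2.26 -0.18  0.62  1.8 ]
mL [[390.4, 141.1], [385.0, 141.1], [401.7, 218.3]]
mR [[258.3, 140.7], [263.5, 140.7], [247.0, 217.8]]
```

View pics/w4c.png

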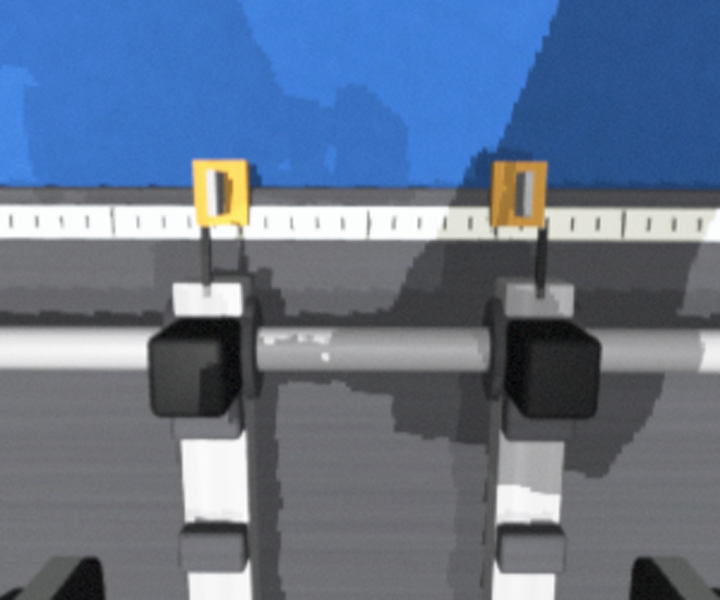

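Both collars are at their marks. The index lines at crop px (542,262) and (206,262) line up with the fins to about 1 mm once parallax is allowed for. Now the trunking.

```bash
cat >> h.py <<'E'
def locate(x,y,f=None,h=.3,zt=.024,yaw=np.pi,go=True):
    if go: ctrl.move_ptp([x,y,h],rot(yaw))
    im,c=shoot('wrist',f);hsv=cv2.cvtColor(im,cv2.COLOR_RGB2HSV)
    m=((hsv[:,:,1]<60)&(hsv[:,:,2]>150)).astype(np.uint8)
    m=cv2.morphologyEx(m,cv2.MORPH_OPEN,np.ones((3,3)))
    best=None
    for k in cv2.findContours(m,cv2.RETR_EXTERNAL,cv2.CHAIN_APPROX_NONE)[0]:
        if cv2.contourArea(k)<600: continue
        b=back(c,k.reshape(-1,2),zt)[:,:2];(cx,cy),wh,_=cv2.minAreaRect((b*1000).astype(np.float32))
        if not(160<max(wh)<235 and 14<min(wh)<50): continue
        q=cv2.boxPoints(((cx,cy),wh,_));e=max(q[1]-q[0],q[2]-q[1],key=np.linalg.norm);a=np.arctan2(e[1],e[0])%np.pi
        r=(np.hypot(cx/1e3-x,cy/1e3-y),cx/1e3,cy/1e3,a,wh)
        print('cand',np.round(r[:4],4),np.round(wh,1))
        if best is None or r[0]<best[0]: best=r
    return best
def near(a,ref): return a+np.pi*np.round((ref-a)/np.pi)
def pick(x,y,a,off=0,z=.010,f=45):
    # off: grasp point shift along trunk direction u (a)
    u=np.array([np.cos(a),np.sin(a)]);p=np.array([x,y])+off*u;yw=near(a,np.pi)
    ctrl.move_ptp([*p,.12],rot(yw));print('hit',ctrl.line_to([*p,z],until_force=10))
    hand.clamp(f_grip=f);o=obs()
    ctrl.line_to([*p,.18]);return obs()['finger_gap']>.018
E
python3 - <<'E'
from h import *
r=locate(.554,-.295,'t1');obs();print(r)
E
```

```text
cand [ 0.0034  0.557  -0.2966  0.1326] [201.1  24.7]
t 25.3 [ 0.554  -0.2931  0.2993] [ 3.14e+00 -1.00e-03 -3.14e+00] gap 0.0855 F [ 0.3  0.2 -1. ] g 0.0 q [ 0.1   0.44  0.44  1.78 -0.22  0.98  2.2 ]
(np.float64(0.003380433673381252), 0.5569755859375, -0.2966041259765625, np.float32(0.13261159), (201.08013916015625, 24.7210636138916))
```

View pics/t1.png

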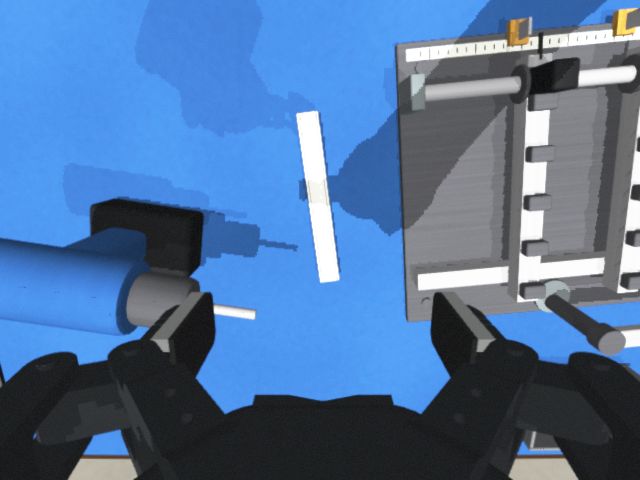

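```bash
cat >> h.py <<'E'
def place(x,y,off,zb,z=.010,yaw=None):
    # trunk centre to rack (x,y); gripped at y+off; release with underside at zb
    r=rot(RK[2]+np.pi/2)
    ctrl.move_ptp(w(x,y+off,.22),r)
    ctrl.line_to(w(x,y+off,.105));o=obs()
    if o['finger_gap']<.018: print('LOST');return False
    print('hit',ctrl.line_to(w(x,y+off,zb+z),max_speed=.05,until_force=8));obs()
    hand.open_jaws();ctrl.line_to(w(x,y+off,.2));return True
E
python3 - <<'E'
from h import *
print('bit tip',np.round([back(cam('top'),(487,219),z)[0] for z in(.15,.19)],3))
print(pick(.557,-.2966,.1326))
E
```

```text
bit tip [[ 0.622 -0.362  0.15 ]
 [ 0.616 -0.348  0.19 ]]
hit False
t 27.5 [ 0.5572 -0.2967  0.0105] [-3.141e+00  1.000e-03 -3.009e+00] gap 0.0228 F [ 0.2 -0.   5.9] g 45.1 q [ 0.26  0.79  0.21  1.97 -0.38  0.42  2.47]
t 28.8 [ 0.5566 -0.2963  0.1791] [ 3.141e+00 -1.000e-03 -3.009e+00] gap 0.0228 F [ 0.5 -0.7 -1.9] g 44.4 q [ 0.16  0.57  0.36  1.89 -0.28  0.74  2.38]
True
```

Run:
```python
from h import *
place(-.046,0,0,.062)
r=locate(.459,.291,'t2')
```

```text
t 31.2 [ 0.4697 -0.0216  0.1054] [3.141 0.    1.668] gap 0.0232 F [-0.3  0.  -0.4] g 44.4 q [-0.51  0.6   0.65  2.31 -0.84  0.47  0.93]
hit False
t 32.0 [ 0.4695 -0.0213  0.0721] [3.141 0.    1.669] gap 0.0228 F [ 0.4 -0.   0.3] g 44.4 q [-0.43  0.65  0.53  2.33 -0.94  0.39  1.01]
cand [0.0316 0.4649 0.322  3.0677] [ 25.2 200.6]
cand [0.0042 0.4626 0.2933 3.0874] [ 24.8 200.7]
```

View pics/t2.png

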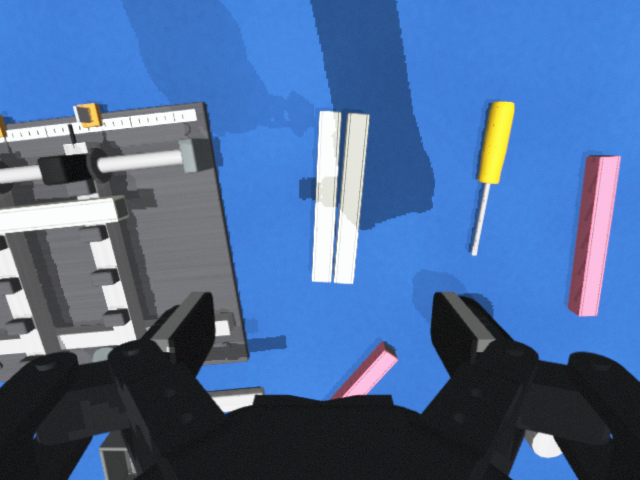

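The first length is seated at px (60,215). One of the left lengths has been knocked to within about 4 mm of the other; the pair is at px (325,195) and (350,198). I'll slide the outer one along by its end to separate them, then drag the inner one aside.

Run:
```python
from h import *
hand.clamp(f_grip=30)
ctrl.move_ptp([.335,.335,.1],rot(np.pi))
print(ctrl.line_to([.335,.335,.009],until_force=10))
print(ctrl.line_to([.430,.328,.009],max_speed=.07,until_force=15));obs()
ctrl.line_to([.41,.329,.009]);ctrl.line_to([.41,.329,.15]);hand.open_jaws()
r=locate(.462,.30,'t3')
```

```text
False
False
t 38.9 [0.4297 0.3281 0.009 ] [-3.142 -0.    -3.141] gap -0.0002 F [ 0.1  0.1 -0.1] g 0.0 q [-0.93  0.75  0.26  2.18 -0.67  0.28  1.48]
cand [0.0815 0.5415 0.3179 3.0827] [ 25.  200.5]
cand [0.0066 0.4625 0.2934 3.0882] [ 24.6 200.5]
```

View pics/t3.png

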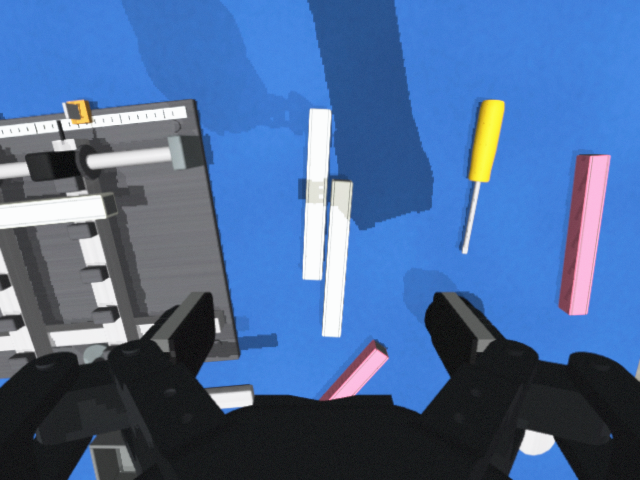

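The outer length slid about 77 mm; they're now at px (317,195) and (337,258). Next I grip the inner one's free near end and drag it towards the rack.

Run:
```python
from h import *
yw=3.0882;p=np.array([.4625-.07,.2934+.07*.0534])
ctrl.move_ptp([*p,.12],rot(yw));print(ctrl.line_to([*p,.009],until_force=10))
hand.clamp(f_grip=45);obs()
ctrl.line_to([p[0],p[1]-.05,.0095],max_speed=.06);obs()
hand.open_jaws();ctrl.line_to([p[0],p[1]-.05,.15])
r=locate(.4625,.245,'t4')
print(pick(*r[1:4]))
```

```text
False
t 44.1 [0.3925 0.2973 0.0094] [3.141 0.    3.088] gap 0.0230 F [-0.9 -0.2  6.6] g 44.2 q [-0.9   0.73  0.2   2.29 -0.77  0.19  1.52]
t 45.1 [0.3924 0.2469 0.0094] [-3.141 -0.     3.088] gap 0.0230 F [ 0.5 -1.4  0.8] g 44.1 q [-0.77  0.71  0.13  2.35 -0.79  0.12  1.63]
cand [ 0.2918  0.4793 -0.0463  1.6315] [ 37.9 198.8]
cand [0.1072 0.5414 0.3176 3.0824] [ 24.7 200.4]
cand [1.1000e-03 4.6250e-01 2.4390e-01 3.0809e+00] [ 24.5 200.6]
hit False
t 49.8 [0.4625 0.244  0.0104] [3.141 0.    3.081] gap 0.0228 F [-0.8  0.   6.4] g 44.3 q [-0.8   0.75  0.31  2.22 -0.84  0.28  1.76]
t 51.1 [0.462  0.2437 0.1793] [-3.141e+00 -1.000e-03  3.081e+00] gap 0.0229 F [-0.5  0.2 -1.6] g 44.2 q [-1.08  0.52  0.7   2.14 -0.55  0.67  1.51]
True
```

Run:
```python
from h import *
place(.008,0,0,.068)
ctrl.move_ptp(w(0,-.02,.3),rot(RK[2]+np.pi/2));shoot('wrist','t5')
```

```text
t 53.0 [ 0.5234 -0.0158  0.1054] [3.141 0.    1.669] gap 0.0231 F [-0.1  0.1 -0.9] g 44.2 q [-0.63  0.73  0.88  2.2  -0.98  0.67  1.05]
hit False
t 53.7 [ 0.5233 -0.016   0.0782] [ 3.141 -0.     1.669] gap 0.0229 F [ 0.7 -0.6 -1.7] g 44.1 q [-0.57  0.75  0.77  2.21 -1.01  0.59  1.07]
```

View pics/t5.png

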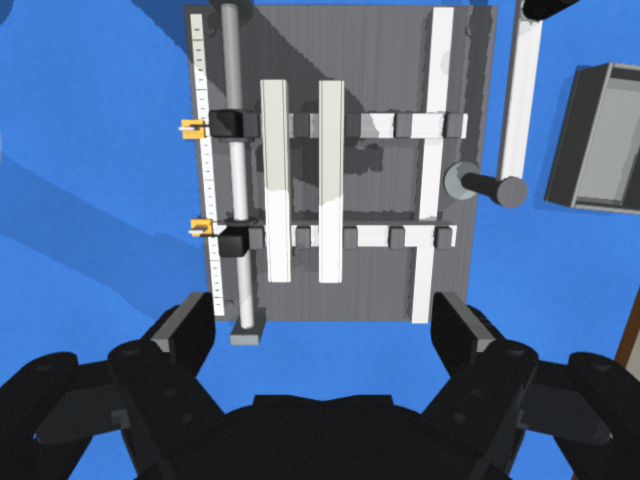

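Both lengths are seated in the first two notches at px (278,180) and (331,180). Now the third.

Run:
```python
from h import *
r=locate(.5414,.3176,'t6')
if r and r[0]<.06:
    a=near(r[3],np.pi)
    if pick(r[1],r[2],a,off=-.028):
        place(.101,-.002,-.028,.064)
        ctrl.move_ptp(w(.0,-.02,.3),rot(RK[2]+np.pi/2));obs();shoot('wrist','t7')
```

```text
cand [7.0000e-04 5.4150e-01 3.1830e-01 3.0824e+00] [ 24.6 200.8]
cand [0.303  0.3811 0.0605 1.6675] [ 23.9 182.6]
hit False
t 59.5 [0.5696 0.3168 0.0104] [3.141 0.    3.082] gap 0.0227 F [-1.4 -0.5  5.6] g 45.5 q [-0.91  0.86  0.5   1.93 -0.78  0.55  1.65]
t 60.8 [0.5689 0.3165 0.1791] [-3.141e+00 -1.000e-03  3.082e+00] gap 0.0230 F [ 0.4 -0.1 -1.1] g 44.6 q [-1.04  0.67  0.72  1.85 -0.58  0.84  1.49]
t 63.0 [ 0.6191 -0.0369  0.1057] [3.141 0.    1.669] gap 0.0227 F [ 0.5  0.  -1.3] g 44.7 q [-0.58  0.84  0.93  1.98 -0.94  0.83  1.  ]
hit False
t 63.8 [ 0.6188 -0.0368  0.0741] [3.142 0.    1.669] gap 0.0226 F [-0.5 -0.4 -0.9] g 44.7 q [-0.55  0.86  0.86  2.   -0.98  0.77  1.02]
t 66.1 [ 0.5176 -0.0357  0.2996] [ 3.141e+00 -1.000e-03  1.670e+00] gap 0.0852 F [ 0.3  0.5 -1.1] g 0.0 q [-0.85  0.51  1.23  2.03 -0.57  1.01  0.76]
```

View pics/t7.png

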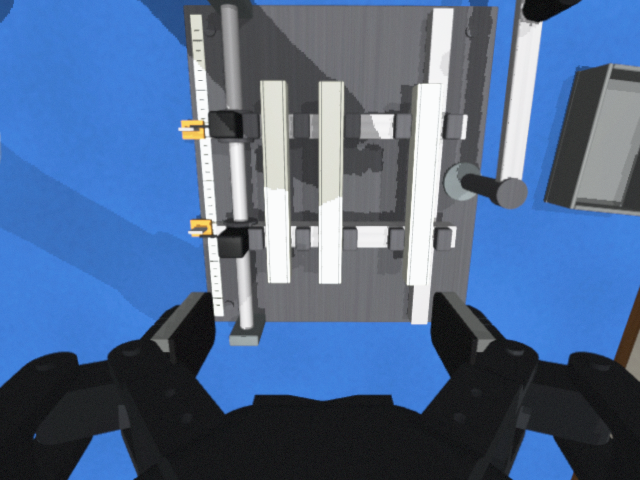

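All three lengths are seated, at px (275,180), (331,180) and (424,183). Swinging the arm back over them.

Run:
```python
from h import *
a=1.555
ctrl.move_ptp(kn(a,.26),rot(np.pi-a+RK[2]))
print(ctrl.line_to(kn(a,.129),until_force=8))
hand.clamp(f_grip=30);o=obs()
if .02<o['finger_gap']<.03:
    swing(a,0,10);o=obs()
    hand.open_jaws();ctrl.line_to(kn(0,.25))
    ctrl.move_ptp(w(0,-.02,.34),rot(RK[2]+np.pi/2));shoot('wrist','t8');obs()
```

```text
False
t 68.7 [0.6695 0.1493 0.1294] [ 3.141 -0.     1.685] gap 0.0255 F [-1.4  0.9  2.6] g 29.3 q [-0.84  0.88  0.97  1.81 -0.89  0.96  0.64]
t 72.1 [ 0.5375 -0.0142  0.1289] [ 3.141e+00 -1.000e-03 -3.053e+00] gap 0.0249 F [-5.8 -0.9 12.4] g 31.9 q [-0.42  0.58  0.5   2.14 -0.53  0.55  2.13]
t 74.9 [ 0.517  -0.0364  0.3395] [-3.141  0.     1.67 ] gap 0.0853 F [ 0.2 -0.2 -0.2] g 0.0 q [-0.89  0.45  1.25  1.97 -0.48  1.07  0.67]
```

View pics/t8.png

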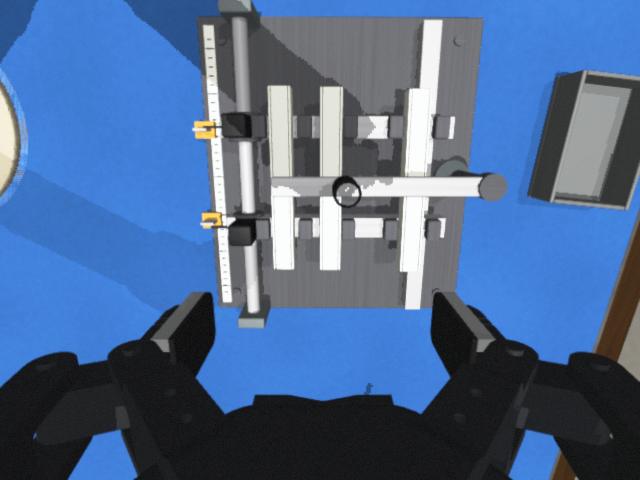

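Run:
```python
from h import *
c=load('t8')
e,p=inv(back(c,[(272,186),(478,186)],.114));d=p-e;print(e,p,'angle',np.arctan2(e[1]-p[1],d[0]))
for n,px,z in[('lugL',(237,125),.102),('lugR',(243,232),.102),('mL',(198,129),.03),('mR',(206,221),.03)]: print(n,inv(back(c,[px],z)))
for q in ((280,178),(331,178),(415,180)): print(inv(back(c,[q],.084)))
b=cv2.imread('pics/t8.png');g=b[:,:,::-1].astype(int);m=[]
for x in range(285,465,6):
    col=g[160:210,x].min(1);k=np.where(col>125)[0]
    if len(k)>8 and len(k)<35: m.append((x,160+k.min(),160+k.max()))
print(m[::4])
```

```text
[-0.0514462   0.00179518] [0.15873908 0.00233864] angle -0.0025856330631445303
lugL [[-0.08638767  0.06171139]]
lugR [[-0.08639581 -0.04964935]]
mL [[-0.14997649  0.05985852]]
mR [[-0.14947071 -0.05344254]]
[[-0.04656299  0.00686895]]
[[0.00928691 0.00697132]]
[[0.10149023 0.00503683]]
[(297, np.int64(177), np.int64(196)), (345, np.int64(184), np.int64(195)), (369, np.int64(177), np.int64(196)), (393, np.int64(177), np.int64(196)), (447, np.int64(177), np.int64(196))]
```

Run:
```python
from h import *
ctrl.move_ptp(w(-.08,0,.28),rot(np.pi+RK[2]));ctrl.pause(.3)
im,c=shoot('wrist','t9');o=obs()
q=[]
for y in(.0604,-.0538): q+=[w(-.145,y,.04),w(-.09,y,.102)]
p=proj(c,q);print(((p-[170,60])*2.4).round(1).tolist())
cv2.imwrite('pics/t9c.png',cv2.resize(im[60:310,170:470,::-1],None,fx=2.4,fy=2.4,interpolation=cv2.INTER_CUBIC))
```

```text
t 76.4 [ 0.4357 -0.0245  0.2799] [-3.141 -0.    -3.044] gap 0.0851 F [ 0.5 -0.1  0.3] g 0.0 q [-0.71  0.23  0.79  2.2  -0.23  0.79  1.9 ]
[[505.6, 193.3], [524.9, 345.3], [238.4, 193.3], [220.2, 345.2]]
```

View pics/t9c.png

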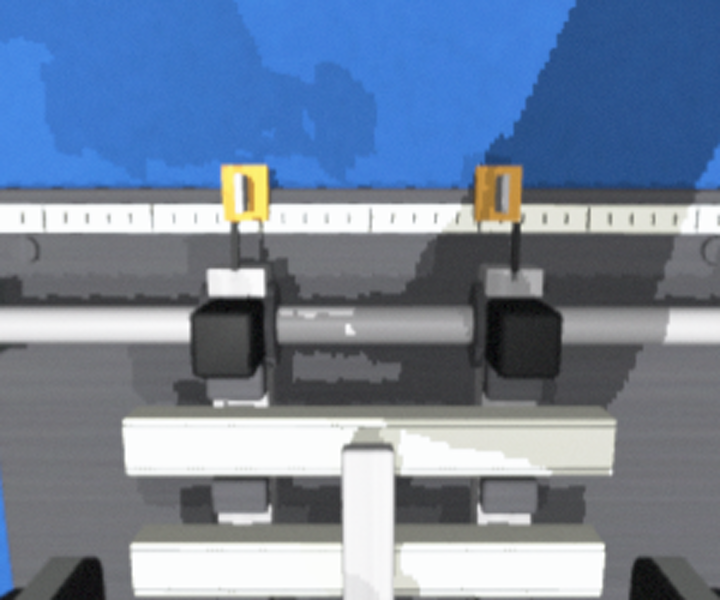

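The collars are lined up: lug tops at crop px (529,345) and (222,345), within about 1.5 mm of the marks. The arm is square to within 0.01 rad, so I'm handing in.

```bash
python3 -c "
from cell import *
print(ticket.close_job())"
```

```text
the job is handed in; nothing more can be done
None
```

I handed the job in at about 76 s, but `close_job` returned no verdict. By my last pictures, both collars are within about 1.5 mm of their marks, all three white lengths (no fourth seen) lie in the notches, and the arm is square across; the flask, drill and screwdriver were not touched.

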